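# Shut the flap of the upper storage tier and shoot its slide bolt

### The job

Lock up the top storage tier: swing its open flap down gently, without letting it slam, until it rests on its spring buffers, then hold it pressed down just far enough for the slide bolt on it to find the hole of the strike plate beside it, and push the bolt fully home. Feel for the hole, do not ram the bolt against the plate. Then let go; the flap must stay shut with the bolt in the plate, and the other things on the bench and the tiers must stay where they are.

Things in the scene. Friction and masses are not known exactly. Their poses are not given: they have to be found in the camera images.
- rack: two stacked white plastic storage tiers, one fixed unit 200 deep (x) x 330 wide (y -155 to +175) x 166 mm high. Origin on the bench under mid-depth; x from its front (robot side) to its back, y to its left, z up; 'rack' lengths below are in this frame, in mm. The flap covers y -150 to +80; y +91 to +175 is a fixed deck, top at z 166, with a tin on it
- flap_hinge (a point): middle of the flap's hinge line, which runs along rack y at rack x 95, z 163, at the back. The flap is a white panel 6 thick, with its mid-plane through this line when level, reaching 206 in front of it; a lip hangs 16 below its underside along the front edge. With the bolt it weighs about 0.26 kg
- flap (a joint): flap angle, rad: 0 = level, flush with the deck (hard lower stop), growing as the front edge rises; starts 0.45 to 0.75. The hinge is stiff: the flap stays where it is left, and is moved down with about 1 N at the front. Faster than 2.5 rad/s downward is a slam
- flap_front (a point): clear spot on the flap's upper face, 190 mm from the hinge line, 16 behind the front edge, at rack y -95, well away from the bolt: a good place to push the flap down. Give a downward-pointing finger room for the slope of the face
- buffers (a point): midway between the tops of two grey spring buffers, 11 mm wide pins inside the upper tier's front corners. They stop the flap at about 0.105 rad (bolt 18 mm higher than level). From there it goes down only while pressed, at the bolt with about 6 N rising to 11 N when level; let go unbolted, it springs up again
- bolt: the flap's steel slide bolt. Origin: centre of the flat tip of its rod, 8 mm diameter, 115 long, 175 in front of the hinge line, centre 10 above the flap's upper face. Its y axis (rack +y) is the way home. Travel 30: drawn back the tip is at rack y 76, 10 short of the strike plate's face; fully home at y 106, against its end stop. Starts 0 to 5 from drawn back, slides with 1 to 2 N
- tab_top (a point): top centre of the bolt's upright thumb tab, 12 (x) x 14 (y) x 26 mm high, 75 behind the tip; the top is 30 above the rod's centre and 40 above the flap's face, the foot 14 above the face. Nothing stands beside it in x. Two straps 16 high carry the rod, 6 to 24 and 94 to 106 mm behind the drawn-back tip; along y they stay 11 or more clear of the tab
- keeper: fixed white upright bracket on the deck carrying the steel strike plate (60 wide x 37 high x 3 thick, on the side of the flap). Bracket 63 wide, 46 high. Origin: on the deck's level (rack z 166) in the middle of the plate's flap-side face (rack x -80, y 86); its y axis is the way the bolt goes in. Pushed with more than 25 N by the bolt, the plate bends
- slots (a point): middle of the height (16.5 mm above the deck) in which the strike plate's hole can lie; the hole is 13 wide (x) x 11 high, the rod 8. The plate is screwed on through upright slots, so its hole's centre is anywhere from 10 to 23 above the deck, NOT measured. On its buffers the flap holds the rod too high; pressed right down, often too low: find the height by feel, a few N, in steps of 1 to 1.5
- tin: small aluminium tin with a hinged lid, 64 x 48 x 24, standing on the deck; bystander, origin under its centre
- controller: black game controller, about 110 x 150 x 45, on the bench; bystander
- opener: flat stainless steel bottle opener, 125 x 38 x 5, on the bench; bystander
- pot: terracotta pot with a succulent, 76 wide, about 95 high; bystander
- remote: black remote control, 160 x 42 x 18; bystander
- mug: white mug, 80 wide, 92 high; bystander

How it is judged:
By the outcome, as a careful person would: the job done as asked, in the order asked, and still so for the second after the job is handed in, with the robot touching nothing.
It also fails if it takes over 58 s, if anything falls off the work surface, if the arm or the gripper's body presses on something with over 40 N, if the wrist force passes 120 N, or if a joint passes its speed limit or range.

### The arm

A 6-joint arm with a two-finger parallel gripper is mounted at the origin on the work surface. World frame = base frame: x ahead of the robot, y to its left, z up, the work surface at z = 0. Lengths are in mm, angles in rad, forces in N, time in s.
With the tool pointing down it reaches from about 275 to 750 mm from the base axis. Payload 10.2 kg.
Tool frame: the origin (TCP) lies at the very end of the fingers, on their centre line; the grasp point (between the pads) lies 19 mm behind it; z points along the fingers, y is the line along which they close (so a half turn about z gives the same grasp; the last joint's range is limited). The gripper opens to 85 mm and grips with 20 to 120 N. Pads are 22 mm wide; open, the fingers measure 114 mm over their backs; the gripper's body (76 mm by 85 mm) begins 54 mm behind the grasp point. The pads swing forward as they close: fully open they stand 13 mm farther back than shut.
Start: joints at [-1.423, 0.313, 1.498, -0, 1.331, -0.223], TCP at [190.227, -489.331, 231.294] pointing down, gripper open.
Joint ranges: [-2.94, 2.94], [-0.97, 2.17], [0.19, 2.56], [-1.23, 4.37], [0.02, 3.11], [-2.88, 2.88]. Speed limits (rad/s): [2.39, 2.39, 3.01, 3.14, 3.14, 3.14].

### API

Orientations are given as a unit quaternion [w, x, y, z].
In Python, from rig import ctrl, vision gives the robot as it stands. The module is installed in compiled form; this text tells all that it offers.
- The arm moves only by the tool play_rows, never from a script. Its arguments are lists of equal length, an entry for each row: "translation": the shift along the tool's x, y, z in m, a list of three; "rotation": the turn, a rotation vector about the tool's x, y, z in rad, a list of three; "gripper": the gripper's target within -1 to 1 (shut at 1, half-way at 0, fully open at -1). A call has 1 to 10 rows; each row is the pose to reach, as a shift and turn from the pose commanded when the call began, along the tool's axes at that moment; what a row does not reach only later rows make up. A row lasts 1/8 s, in which the tool goes at most 62.5 mm and 10.7 degrees, less where a joint would pass 70% of its speed; a pose out of reach is approached as far as the arm can. A call with a gripper value outside its range is refused whole. The fingers move at their own pace and stop on an object; "force" is the grip in N (left out, the last holds). Time passes only in rows, so rows that repeat a pose let the fingers close. It gives the time, the measured TCP pose, the force, the opening and the grip force at its end, in the units of the state.
- ctrl.sense(): the state, without advancing time (a new reading comes with each control period).
- vision.capture(name): name is "side" or "top"; returns a dict with "pixels" (400x640x3 uint8, red, green, blue), "vfov" (degrees; the focal length in pixels is half the picture's height over the tangent of half this angle, whatever the lens; pixels are square), "cx", "cy" (the principal point, pixels), "rvec" (rotation vector, rad) and "tvec" (3), from world to camera coordinates, as OpenCV has them. Camera axes: x right, y down, z forward; pixel columns grow to the right and rows downward; lengths in mm; the calibration is good to about 2 mm. A picture is of the moment at which its call begins. There is no depth.
- ctrl.finish_job(): hands the job in; it is judged then, once.
The state is a dict: "time_s": time; "joints": joint angles; "dq": joint speeds; "tau": joint torques, N m; "eef_pos": TCP position; "ee_rot": TCP orientation; "force": force on the tool from outside, world axes, zero at the start; "wrist_torque": the same for the moment, N m; "grip_width": opening from 0.0 (shut) to 1.0 (fully open); "grip_force": force on a finger pad.
Only numpy, scipy, OpenCV 4.12 (cv2) and the standard library are available. Lean on these libraries where they do the work, as an engineer would, in place of code of your own. Each camera call takes 0.05 s, during which the arm holds its last target. There are 200 camera calls.

## Working session

There is one attempt and no reset: what is moved stays moved. The work goes in short steps, Python scripts to look and compute and a tool call to move; the robot and the scene stay as the last step left them, time stands still between calls to the robot, and variables do not carry over. Pictures are saved under pics/ and viewed, at most 10 in all, crops included, and the job is handed in when it is done.

Besides the shell and the picture viewer there is one more tool, called after ">>>" as name(argument=value, ...), one argument or row to a line, values as JSON. play_rows: Moves the arm, as the interface text tells. Its arguments: {"type":"object","properties":{"translation":{"type":"array"},"rotation":{"type":"array"},"gripper":{"type":"array"},"force":{"type":"number"}},"required":["translation","rotation","gripper"]}

```bash
mkdir -p pics; cat > h.py <<'E'
import numpy as np,cv2
from rig import ctrl,vision
def cap(n,f):
    d=vision.capture(n); cv2.imwrite(f,cv2.cvtColor(d['pixels'],cv2.COLOR_RGB2BGR)); return d
def cam(d):
    f=200/np.tan(np.radians(d['vfov'])/2)
    return np.array([[f,0,d['cx']],[0,f,d['cy']],[0,0,1.]]),np.array(d['rvec'],float),np.array(d['tvec'],float)
E
python3 - <<'E'
from h import *
import json
for n in('side','top'):
    d=cap(n,f'pics/{n}0.png'); K,r,t=cam(d); R=cv2.Rodrigues(r)[0]
    print(n,K[0,0],d['cx'],d['cy'],r.tolist(),t.tolist(),(-R.T@t.ravel()).round(0))
    json.dump([K.tolist(),r.ravel().tolist(),t.ravel().tolist()],open(n+'.json','w'))
print(ctrl.sense())
E
```

```text
side 415.78179545732826 329.26290242596343 200.7890885873046 [2.4320094406900203, -0.14226975289620558, 0.07746383093407366] [-558.5245393438064, 217.42947016063957, 1072.007451304031] [ 472. -593.  966.]
top 472.3839651540341 319.08758835470053 201.11389146161957 [2.158236694381941, -2.1559593596418, 0.12600919821100015] [118.47564333398473, 597.3008933456688, 1657.8806550440536] [ 393.  112. 1718.]
{'time_s': 0.1, 'joints': array([-1.42337614e+00,  3.13372851e-01,  1.49836427e+00,  7.02897297e-06,
        1.33098245e+00, -2.23406698e-01]), 'dq': array([ 0.00078443, -0.00168484, -0.00169279,  0.00025255,  0.00116803,
       -0.00144572]), 'tau': array([ 2.60644032e-03, -4.12901330e+01, -2.60140568e+01, -1.38865148e-04,
        3.05780952e-03,  7.15633206e-06]), 'eef_pos': array([ 190.20564757, -489.08959778,  230.80195366]), 'ee_rot': array([-5.62926926e-04,  9.82860114e-01,  1.84352054e-01,  2.48136272e-05]), 'force': array([-0.3036805 , -0.5105187 ,  0.49683487]), 'wrist_torque': array([-0.00484008,  0.04249264, -0.01907282]), 'grip_force': 0.0, 'grip_width': 0.9971060281612053}
```

View pics/side0.png

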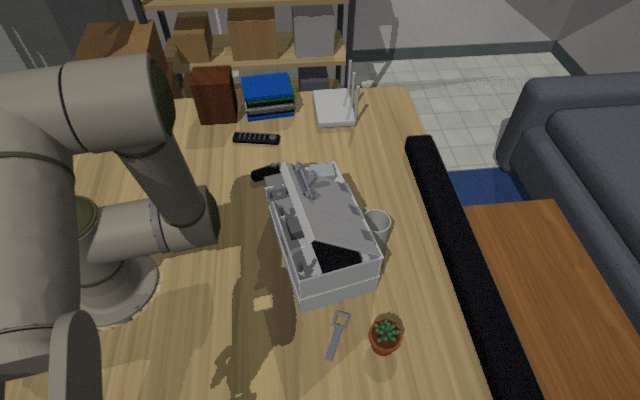

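View pics/top0.png

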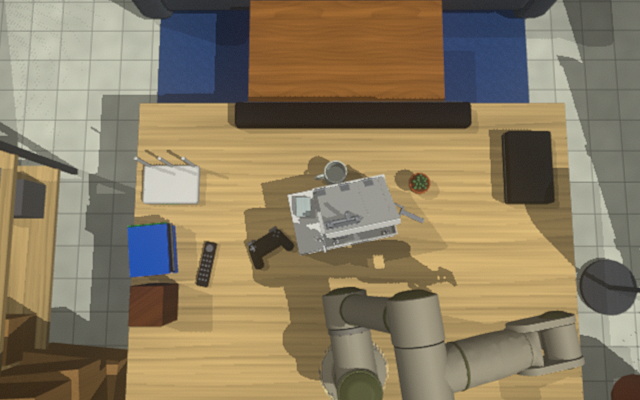

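The side view shows the rack at about (325,235) with its flap raised. The top view shows it at (345,213), with the tin at (303,203). I'll enlarge both.

```bash
python3 - <<'E'
import cv2
a=cv2.imread('pics/side0.png')[150:315,250:400]; cv2.imwrite('pics/s1.png',cv2.resize(a,None,fx=3.6,fy=3.6,interpolation=cv2.INTER_CUBIC))
a=cv2.imread('pics/top0.png')[165:265,280:412]; cv2.imwrite('pics/t1.png',cv2.resize(a,None,fx=6,fy=6,interpolation=cv2.INTER_CUBIC))
E
```

```text
(no output)
```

View pics/s1.png

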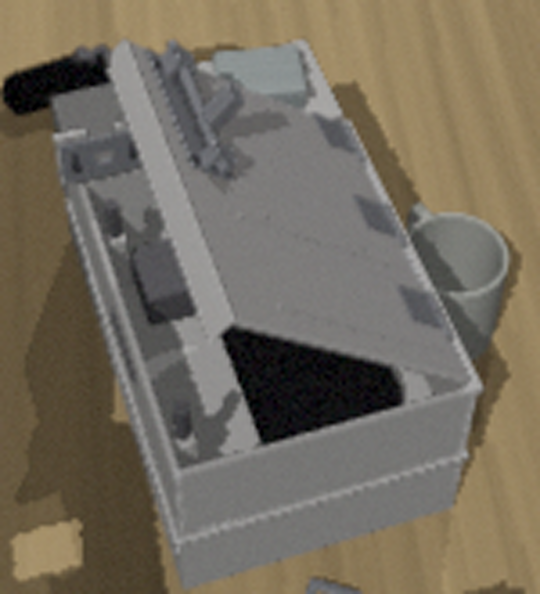

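View pics/t1.png

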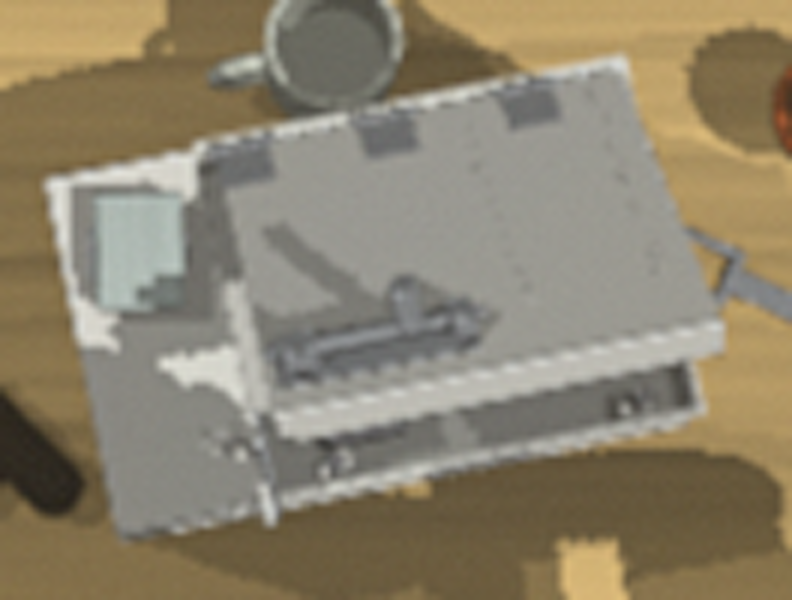

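The enlarged views show the following, in crop pixels:
- **Rack top corners, top view:** (45,182), (627,58), (122,540) and (705,410).
- **Flap front edge, top view:** from (270,408) to (722,320).
- **Tab top:** (405,285) in the top view and about (237,85) in the side view.

Next I'll fit the rack pose and flap angle.

```bash
cat > fit.py <<'E'
import numpy as np,cv2,json
from scipy.optimize import least_squares
C={n:[np.array(v) for v in json.load(open(n+'.json'))] for n in('top','side')}
def rack2w(p,P): 
    c,s=np.cos(p[2]),np.sin(p[2]); P=np.atleast_2d(P)
    return np.c_[p[0]+c*P[:,0]-s*P[:,1],p[1]+s*P[:,0]+c*P[:,1],P[:,2]]
def flap(a,s,y,h):  # s ahead of hinge, h above midplane
    return [95-s*np.cos(a)+(h)*np.sin(a),y,163+s*np.sin(a)+h*np.cos(a)]
def proj(n,W): K,r,t=C[n]; return cv2.projectPoints(np.array(W,float).reshape(-1,1,3),r,t,K,None)[0][:,0]
def T(u,v): return 280+u/6,165+v/6
def S(u,v): return 250+u/3.6,150+v/3.6
obs=[('top',T(45,182),lambda q:[100,175,166]),('top',T(627,58),lambda q:[100,-155,166]),('top',T(122,540),lambda q:[-100,175,166]),
('top',T(705,410),lambda q:[-100,-155,166]),('top',T(268,522),lambda q:[-111,87,203]),
('top',T(722,320),lambda q:flap(q[3],206,-150,3)),('top',T(270,408),lambda q:flap(q[3],206,80,3)),
('top',T(720,352),lambda q:flap(q[3],206,-150,-19)),('top',T(285,437),lambda q:flap(q[3],206,80,-19)),
('top',T(405,285),lambda q:flap(q[3],175,1+q[4],43)),
('side',S(478,385),lambda q:[100,-155,166]),('side',S(182,465),lambda q:[-100,-155,166]),('side',S(305,40),lambda q:[100,175,166]),
('side',S(235,325),lambda q:flap(q[3],206,-150,3)),('side',S(205,340),lambda q:flap(q[3],206,-150,-19)),('side',S(237,85),lambda q:flap(q[3],175,1+q[4],43))]
def res(q): return np.concatenate([proj(n,rack2w(q,f(q)))[0]-o for n,o,f in obs])
if __name__=='__main__':
    r=least_squares(res,[450,0,0.2,.6,2],loss='soft_l1'); q=r.x; print(q)
    for (n,o,f),e in zip(obs,res(q).reshape(-1,2)): print(n,np.round(o),e.round(1))
    json.dump(q.tolist(),open('q.json','w'))
    for nm,P in [('tab_top',flap(q[3],175,1+q[4],43)),('front',flap(q[3],190,-95,3)),('tab level',flap(0,175,1+q[4],43))]: print(nm,rack2w(q,P))
E
python3 fit.py
```

```text
[5.40522376e+02 3.33131955e+01 2.06449262e-01 7.17763243e-01
 3.94934059e+00]
top [288. 195.] [-0.5 -0.6]
top [384. 175.] [-0.4  0.1]
top [300. 255.] [-1.4 -0.8]
top [398. 233.] [0.  0.2]
top [325. 252.] [ 1.5 -0.2]
top [400. 218.] [-0.3 -0.4]
top [325. 233.] [0.1 0.5]
top [400. 224.] [ 0.2 -0.6]
top [328. 238.] [-1.4  0.7]
top [348. 212.] [-1.2 -0.5]
side [383. 257.] [-0.1  0.4]
side [301. 279.] [-2.5  2.7]
side [335. 161.] [-0.2 -0.2]
side [315. 240.] [-0.  -1.1]
side [307. 244.] [1.4 1.4]
side [316. 174.] [-0.5  1.9]
tab_top [[531.14661678  36.40632086 310.48873341]]
front [[514.82617295 -69.12954092 290.22310544]]
tab level [[461.20663592  21.75856765 206.        ]]
```

```bash
cat > go.py <<'E'
from fit import *
from scipy.spatial.transform import Rotation as Ro
q=json.load(open('q.json'))
def state():
    from rig import ctrl
    s=ctrl.sense(); w,x,y,z=s['ee_rot']; return s,np.array(s['eef_pos']),Ro.from_quat([x,y,z,w])
PSI=q[2]+np.pi/2
def down(pitch=0): # tool down, closing along rack x; pitch = flap angle the tool follows
    yr=np.array([np.cos(q[2]),np.sin(q[2]),0]); xr=np.array([-yr[1],yr[0],0])
    R=np.c_[xr,yr,[0,0,-1.]]
    return Ro.from_rotvec(xr*pitch)*Ro.from_matrix(R)
def rows(targets,base=None):
    s,p,R=state()
    if base: p,R=base
    for P,Q in targets:
        print((R.inv().apply(np.array(P)-p)/1000).round(4).tolist(),(R.inv()*Q).as_rotvec().round(3).tolist())
    print('F',np.round(s['force'],1),'pos',p.round(1),'rackpos',w2r(p).round(1),'grip',round(s['grip_width'],3),s['grip_force'],'t',s['time_s'])
def w2r(p): 
    c,s=np.cos(q[2]),np.sin(q[2]); d=p[:2]-q[:2]; return np.array([c*d[0]+s*d[1],-s*d[0]+c*d[1],p[2]])
E
python3 - <<'E'
from go import *
P=np.array(flap(q[3],190,-95,3))+[10,0,0]; P=rack2w(q,P)[0]
rows([(P+[0,0,60],down()),(P+[0,0,15],down())])
# check pitch sign: tool z axis should tilt toward -rack x for +pitch
print(down(.3).apply([0,0,1]))
E
```

```text
[0.4646, -0.2723, -0.119] [-0.001, -0.001, -1.406]
[0.4646, -0.2722, -0.074] [-0.001, -0.001, -1.406]
F [-0.3 -0.5  0.5] pos [ 190.2 -489.1  230.8] rackpos [-450.  -439.5  230.8] grip 0.997 0.0 t 0.1
[-0.28924482 -0.06057746 -0.95533649]
```

>>> play_rows(
  translation=[
    [0,0,-0.06],
    [0,0,-0.119],
    [0.06,-0.035,-0.119],
    [0.116,-0.068,-0.119],
    [0.17,-0.1,-0.119],
    [0.22,-0.13,-0.119],
    [0.27,-0.16,-0.119],
    [0.32,-0.19,-0.119],
    [0.37,-0.22,-0.119],
    [0.42,-0.245,-0.119],
  ],
  rotation=[
    [0,0,0],
    [0,0,0],
    [0,0,-0.17],
    [0,0,-0.34],
    [0,0,-0.51],
    [0,0,-0.68],
    [0,0,-0.85],
    [0,0,-1.02],
    [0,0,-1.19],
    [0,0,-1.36],
  ],
  gripper=[1,1,1,1,1,1,1,1,1,1],
  force=40,
)

```text
time_s: 1.35
eef_pos: [493.8, -106.9, 350.2]
ee_rot: [-0.0, 0.646, 0.763, -0.0]
force: [0.3, -0.3, 0.2]
grip_width: -0.001
grip_force: 0.0
```

```bash
python3 - <<'E'
from go import *
P=np.array(flap(q[3],190,-95,3))+[10,0,0]; P=rack2w(q,P)[0]
rows([(P+[0,0,60],down()),(P+[0,0,20],down())])
E
```

```text
[0.0342, 0.037, 0.0] [-0.0, -0.0, -0.04]
[0.0342, 0.037, 0.04] [-0.0, -0.0, -0.04]
F [ 0.3 -0.3  0.2] pos [ 493.8 -106.9  350.2] rackpos [ -74.5 -127.6  350.2] grip -0.001 0.0 t 1.35
```

Now move over the push spot and take one picture to check, then print the arc.

>>> play_rows(
  translation=[
    [0.034,0.037,0],
    [0.034,0.037,0.03],
    [0.034,0.037,0.04],
  ],
  rotation=[
    [0,0,-0.04],
    [0,0,-0.04],
    [0,0,-0.04],
  ],
  gripper=[1,1,1],
)

```text
time_s: 1.72
eef_pos: [523.6, -68.8, 308.5]
ee_rot: [-0.002, 0.633, 0.774, -0.001]
force: [0.3, 0.6, 0.7]
grip_width: 0.002
grip_force: 0.0
```

```bash
python3 - <<'E'
from go import *
L=[]
for a in [.68,.64,.60,.56,.52,.48,.44,.40,.36,.32,.28,.24,.20,.18,.16,.14,.12,.10]:
    P=np.array(flap(a,190,-95,3))+[10,0,0]; L.append((rack2w(q,P)[0],down()))
rows(L)
from h import *
d=cap('side','pics/s2.png'); cv2.imwrite('pics/s2c.png',cv2.resize(d['pixels'][120:320,230:430,::-1],None,fx=3,fy=3,interpolation=cv2.INTER_CUBIC))
E
```

```text
[0.0014, -0.0033, 0.0237] [-0.003, -0.002, -0.006]
[0.0014, -0.008, 0.0296] [-0.003, -0.002, -0.006]
[0.0014, -0.0125, 0.0357] [-0.003, -0.002, -0.006]
[0.0013, -0.0168, 0.0421] [-0.003, -0.002, -0.006]
[0.0013, -0.0208, 0.0485] [-0.003, -0.002, -0.006]
[0.0013, -0.0245, 0.0551] [-0.003, -0.002, -0.006]
[0.0012, -0.0279, 0.0619] [-0.003, -0.002, -0.006]
[0.0012, -0.0311, 0.0688] [-0.003, -0.002, -0.006]
[0.0012, -0.034, 0.0758] [-0.003, -0.002, -0.006]
[0.0012, -0.0367, 0.083] [-0.003, -0.002, -0.006]
[0.0011, -0.039, 0.0902] [-0.003, -0.002, -0.006]
[0.0011, -0.0411, 0.0975] [-0.003, -0.002, -0.006]
[0.0011, -0.0428, 0.1049] [-0.003, -0.002, -0.006]
[0.0011, -0.0436, 0.1086] [-0.003, -0.002, -0.006]
[0.0011, -0.0443, 0.1124] [-0.003, -0.002, -0.006]
[0.001, -0.0449, 0.1161] [-0.003, -0.002, -0.006]
[0.001, -0.0454, 0.1199] [-0.003, -0.002, -0.006]
[0.001, -0.0459, 0.1237] [-0.003, -0.002, -0.006]
F [0.3 0.6 0.7] pos [523.6 -68.8 308.5] rackpos [-37.5 -96.5 308.5] grip 0.002 0.0 t 1.725
```

View pics/s2c.png

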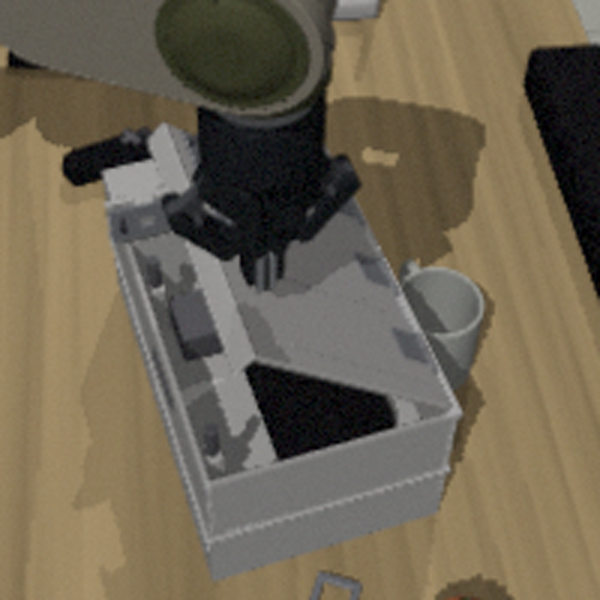

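The picture shows the closed fingertips at crop pixel (265,285), just behind the flap's front edge and clear of the bolt. I'll follow the arc down slowly.

>>> play_rows(
  translation=[
    [0.001,-0.001,0.01],
    [0.001,-0.003,0.0237],
    [0.001,-0.008,0.0296],
    [0.001,-0.0125,0.0357],
    [0.001,-0.0168,0.0421],
    [0.001,-0.0208,0.0485],
    [0.001,-0.0245,0.0551],
    [0.001,-0.0279,0.0619],
    [0.001,-0.0311,0.0688],
    [0.001,-0.034,0.0758],
  ],
  rotation=[
    [0,0,0],
    [0,0,0],
    [0,0,0],
    [0,0,0],
    [0,0,0],
    [0,0,0],
    [0,0,0],
    [0,0,0],
    [0,0,0],
    [0,0,0],
  ],
  gripper=[1,1,1,1,1,1,1,1,1,1],
)

```text
time_s: 3.02
eef_pos: [490.3, -75.1, 234.0]
ee_rot: [-0.0, 0.633, 0.774, -0.0]
force: [-0.3, 0.3, 0.2]
grip_width: 0.001
grip_force: 0.4
```

```bash
python3 - <<'E'
from go import *
L=[]
for a in [.32,.28,.24,.20,.18,.16,.14,.12,.11,.10]:
    P=np.array(flap(a,190,-95,3))+[10,0,0]; L.append((rack2w(q,P)[0],down()))
rows(L)
E
```

```text
[0.0008, -0.003, 0.0084] [-0.0, -0.0, -0.006]
[0.0008, -0.0054, 0.0156] [-0.0, -0.0, -0.006]
[0.0008, -0.0074, 0.0229] [-0.0, -0.0, -0.006]
[0.0008, -0.0092, 0.0303] [-0.0, -0.0, -0.006]
[0.0008, -0.01, 0.034] [-0.0, -0.0, -0.006]
[0.0007, -0.0107, 0.0378] [-0.0, -0.0, -0.006]
[0.0007, -0.0113, 0.0415] [-0.0, -0.0, -0.006]
[0.0007, -0.0119, 0.0453] [-0.0, -0.0, -0.006]
[0.0007, -0.0121, 0.0471] [-0.0, -0.0, -0.006]
[0.0007, -0.0123, 0.049] [-0.0, -0.0, -0.006]
F [-0.3  0.3  0.2] pos [490.3 -75.1 234. ] rackpos [-71.4 -95.8 234. ] grip 0.001 0.3523617270423074 t 3.025
```

>>> play_rows(
  translation=[
    [0,-0.003,0.0084],
    [0,-0.0054,0.0156],
    [0,-0.0074,0.0229],
    [0,-0.0092,0.0303],
    [0,-0.01,0.034],
    [0,-0.0107,0.0378],
    [0,-0.0113,0.0415],
    [0,-0.0119,0.0453],
    [0,-0.0121,0.0471],
  ],
  rotation=[
    [0,0,0],
    [0,0,0],
    [0,0,0],
    [0,0,0],
    [0,0,0],
    [0,0,0],
    [0,0,0],
    [0,0,0],
    [0,0,0],
  ],
  gripper=[1,1,1,1,1,1,1,1,1],
)

```text
time_s: 4.15
eef_pos: [478.6, -77.5, 187.2]
ee_rot: [-0.0, 0.633, 0.774, -0.0]
force: [-0.1, 0.2, -0.6]
grip_width: -0.0
grip_force: 0.3
```

```bash
python3 - <<'E'
from h import *
from go import *
rows([])
d=cap('side','pics/s3.png'); cv2.imwrite('pics/s3c.png',cv2.resize(d['pixels'][120:320,230:430,::-1],None,fx=3,fy=3,interpolation=cv2.INTER_CUBIC))
E
```

```text
F [-0.1  0.2 -0.6] pos [478.6 -77.5 187.2] rackpos [-83.3 -95.8 187.2] grip -0.0 0.2566812975510402 t 4.15
```

View pics/s3c.png

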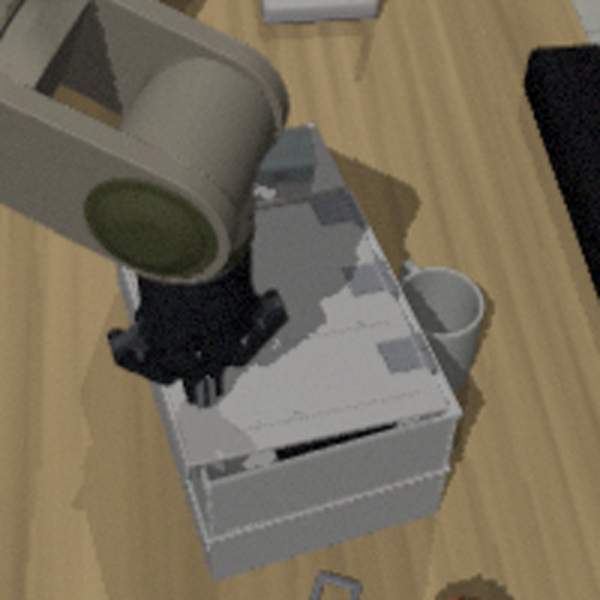

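The flap has followed the fingers and is nearly down, with its front-right corner at crop pixel (190,465). I'll creep down to the buffers.

>>> play_rows(
  translation=[
    [0,0,0.001],
    [0,0,0.002],
    [0,0,0.003],
    [0,0,0.003],
  ],
  rotation=[
    [0,0,0],
    [0,0,0],
    [0,0,0],
    [0,0,0],
  ],
  gripper=[1,1,1,1],
)

```text
time_s: 4.7
eef_pos: [478.6, -77.6, 184.7]
ee_rot: [0.0, 0.633, 0.774, -0.0]
force: [-1.7, -0.0, 3.8]
grip_width: -0.002
grip_force: 2.1
```

>>> play_rows(
  translation=[
    [0,0,0.001],
    [0,0,0.0015],
    [0,0,0.0015],
    [0,0,0],
    [0,0,-0.03],
    [0,0,-0.08],
    [0,0,-0.1],
    [0,0,-0.1],
  ],
  rotation=[
    [0,0,0],
    [0,0,0],
    [0,0,0],
    [0,0,0],
    [0,0,0],
    [0,0,0],
    [0,0,0],
    [0,0,0],
  ],
  gripper=[1,1,1,1,1,0,-0.4,-0.4],
)

```text
time_s: 5.7
eef_pos: [479.1, -77.6, 285.2]
ee_rot: [0.001, 0.633, 0.774, 0.0]
force: [-0.3, 0.4, 0.1]
grip_width: 0.636
grip_force: 0.0
```

```bash
python3 - <<'E'
from go import *
from h import cap
d=cap('top','pics/t2.png'); cv2.imwrite('pics/t2c.png',cv2.resize(d['pixels'][165:265,280:412,::-1],None,fx=6,fy=6,interpolation=cv2.INTER_CUBIC))
a=.105; o=down(a)
T=lambda up:rack2w(q,flap(a,175,1+q[4],3+up))[0]
rows([(T(110),o),(T(60),o),(T(18),o)])
print(rack2w(q,flap(a,175,1+q[4],43)),proj('top',rack2w(q,flap(a,175,1+q[4],43))))
E
```

```text
[0.1008, 0.0154, -0.0099] [0.105, -0.0, -0.006]
[0.1007, 0.0102, 0.0399] [0.105, -0.0, -0.006]
[0.1007, 0.0058, 0.0816] [0.105, -0.0, -0.006]
F [ 0.2 -0.1  0.5] pos [478.6 -77.4 283.8] rackpos [-83.3 -95.7 283.8] grip 0.694 0.0 t 5.75
[[466.56097906  22.87994481 224.10443474]] [[349.26063552 235.0297544 ]]
```

View pics/t2c.png

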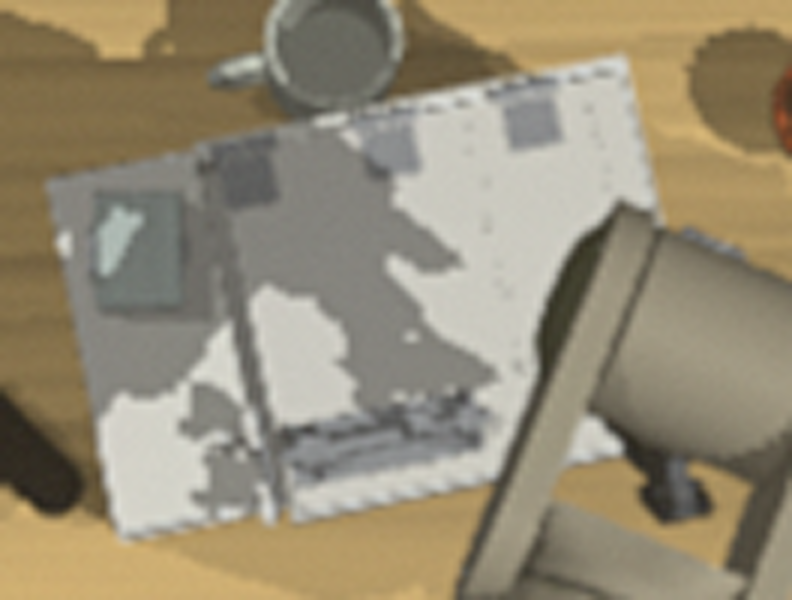

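The flap rests on its buffers, and the tab shows near crop pixel (408,420), where the model puts it. Next I move over the tab and descend with the fingers open along rack x.

>>> play_rows(
  translation=[
    [0.05,0.008,-0.01],
    [0.101,0.0154,-0.01],
    [0.101,0.0154,-0.01],
    [0.101,0.01,0.04],
    [0.101,0.008,0.06],
    [0.101,0.006,0.0816],
    [0.101,0.006,0.0816],
  ],
  rotation=[
    [0.05,0,0],
    [0.105,0,0],
    [0.105,0,0],
    [0.105,0,0],
    [0.105,0,0],
    [0.105,0,0],
    [0.105,0,0],
  ],
  gripper=[-0.2,-0.2,-0.2,-0.2,-0.2,-0.2,-0.2],
)

```text
time_s: 6.62
eef_pos: [463.4, 22.2, 200.9]
ee_rot: [-0.035, 0.632, 0.773, -0.042]
force: [0.2, -0.2, -0.0]
grip_width: 0.596
grip_force: 0.0
```

```bash
python3 - <<'E'
from go import *
from h import cap
d=cap('side','pics/s4.png'); cv2.imwrite('pics/s4c.png',cv2.resize(d['pixels'][120:270,240:390,::-1],None,fx=4,fy=4,interpolation=cv2.INTER_CUBIC))
rows([])
E
```

```text
F [-0.2 -0.5  0.6] pos [464.1  22.2 202.2] rackpos [-77.1   4.8 202.2] grip 0.601 0.0 t 6.675
```

View pics/s4c.png

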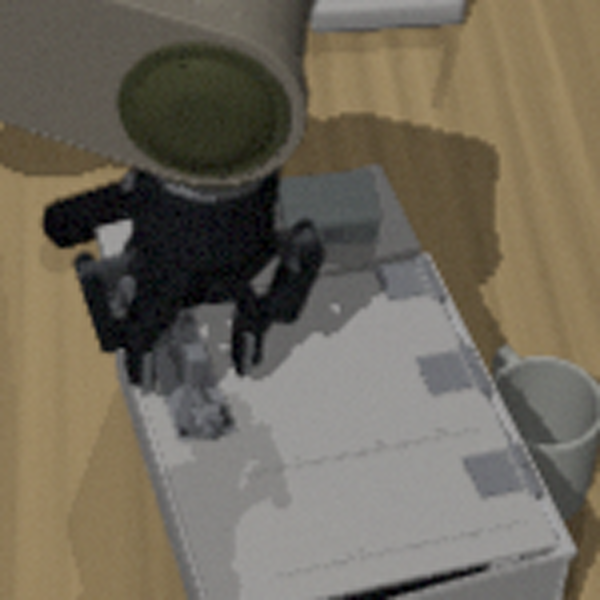

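The tab at crop pixel (188,340) stands between the fingers at (140,370) and (245,360). Close softly.

>>> play_rows(
  translation=[
    [0,0,0],
    [0,0,0],
    [0,0,0],
    [0,0,0],
    [0,0,0],
  ],
  rotation=[
    [0,0,0],
    [0,0,0],
    [0,0,0],
    [0,0,0],
    [0,0,0],
  ],
  gripper=[0.3,0.6,1,1,1],
  force=20,
)

```text
time_s: 7.3
eef_pos: [464.8, 22.6, 203.2]
ee_rot: [-0.033, 0.632, 0.773, -0.04]
force: [2.1, -0.1, 1.9]
grip_width: 0.134
grip_force: 24.5
```

```bash
python3 - <<'E'
from go import *
rows([])
E
```

```text
F [ 2.1 -0.1  1.9] pos [464.8  22.6 203.2] rackpos [-76.3   5.  203.2] grip 0.134 24.49996143579483 t 7.3
```

>>> play_rows(
  translation=[
    [0,0,0],
    [0,0,0],
    [0,0,0.001],
    [0,-0.0002,0.002],
    [0,-0.0003,0.003],
    [0,-0.0003,0.003],
    [0.001,-0.0003,0.003],
    [0.002,-0.0003,0.003],
    [0.003,-0.0003,0.003],
    [0.003,-0.0003,0.003],
  ],
  rotation=[
    [0,0,0],
    [0,0,0],
    [-0.006,0,0],
    [-0.012,0,0],
    [-0.018,0,0],
    [-0.018,0,0],
    [-0.018,0,0],
    [-0.018,0,0],
    [-0.018,0,0],
    [-0.018,0,0],
  ],
  gripper=[1,1,1,1,1,1,1,1,1,1],
  force=50,
)

```text
time_s: 8.55
eef_pos: [463.3, 25.7, 199.9]
ee_rot: [-0.027, 0.632, 0.773, -0.034]
force: [5.6, 0.5, 4.6]
grip_width: 0.122
grip_force: 53.9
```

```bash
cat > st.py <<'E'
from go import *
s,p,R=state(); f=np.array(s['force']); c,n=np.cos(q[2]),np.sin(q[2])
print('rack F',np.round([c*f[0]+n*f[1],-n*f[0]+c*f[1],f[2]],1),'rackpos',w2r(p).round(1),'pitch',round(float((down(0).inv()*R).as_rotvec()[0]),4),'t',s['time_s'])
E
python3 st.py
```

```text
rack F [ 5.6 -0.6  4.6] rackpos [-77.1   8.3 199.9] pitch 0.0867 t 8.55
```

>>> play_rows(
  translation=[
    [0,0.001,0],
    [0,0.0015,0],
    [0.001,0.0015,0],
    [0.002,0.0015,0],
    [0.002,0.0015,0],
  ],
  rotation=[
    [0,0,0],
    [0,0,0],
    [0,0,0],
    [0,0,0],
    [0,0,0],
  ],
  gripper=[1,1,1,1,1],
)

```text
time_s: 9.18
eef_pos: [463.2, 27.7, 199.7]
ee_rot: [-0.029, 0.632, 0.773, -0.035]
force: [-2.7, -1.4, 8.1]
grip_width: 0.122
grip_force: 54.3
```

```bash
python3 st.py
```

```text
rack F [-2.9 -0.8  8.1] rackpos [-76.8  10.3 199.7] pitch 0.0903 t 9.175
```

>>> play_rows(
  translation=[
    [0.001,-0.0005,0],
    [0.002,-0.0005,0],
    [0.002,-0.0005,0],
  ],
  rotation=[
    [0,0,0],
    [0,0,0],
    [0,0,0],
  ],
  gripper=[1,1,1],
)

```text
time_s: 9.55
eef_pos: [462.7, 29.5, 199.7]
ee_rot: [-0.028, 0.632, 0.773, -0.035]
force: [-1.0, -1.4, 7.5]
grip_width: 0.128
grip_force: 54.0
```

```bash
python3 st.py
```

```text
rack F [-1.3 -1.1  7.5] rackpos [-76.9  12.2 199.7] pitch 0.0892 t 9.55
```

>>> play_rows(
  translation=[
    [0.0007,0,0],
    [0.0014,0,0],
    [0.0014,0,0],
  ],
  rotation=[
    [0,0,0],
    [0,0,0],
    [0,0,0],
  ],
  gripper=[1,1,1],
)

```text
time_s: 9.93
eef_pos: [462.7, 29.8, 199.8]
ee_rot: [-0.027, 0.632, 0.773, -0.035]
force: [0.1, -6.3, 6.9]
grip_width: 0.125
grip_force: 54.0
```

```bash
python3 st.py
```

```text
rack F [-1.2 -6.2  6.9] rackpos [-76.9  12.5 199.8] pitch 0.0892 t 9.925
```

>>> play_rows(
  translation=[
    [-0.002,0,0],
    [-0.002,-0.0001,0.0012],
    [0,-0.0001,0.0012],
    [0,-0.0001,0.0012],
  ],
  rotation=[
    [0,0,0],
    [-0.0069,0,0],
    [-0.0069,0,0],
    [-0.0069,0,0],
  ],
  gripper=[1,1,1,1],
)

```text
time_s: 10.42
eef_pos: [462.4, 30.0, 198.5]
ee_rot: [-0.025, 0.632, 0.774, -0.033]
force: [-0.2, -6.7, 5.9]
grip_width: 0.126
grip_force: 54.0
```

```bash
python3 st.py
```

```text
rack F [-1.6 -6.5  5.9] rackpos [-77.2  12.7 198.5] pitch 0.0825 t 10.425
```

>>> play_rows(
  translation=[
    [-0.002,0,0],
    [-0.002,-0.0001,0.0012],
    [0,-0.0001,0.0012],
    [0,-0.0001,0.0012],
  ],
  rotation=[
    [0,0,0],
    [-0.0069,0,0],
    [-0.0069,0,0],
    [-0.0069,0,0],
  ],
  gripper=[1,1,1,1],
)

```text
time_s: 10.92
eef_pos: [462.1, 30.3, 197.3]
ee_rot: [-0.024, 0.632, 0.774, -0.03]
force: [-1.0, -5.4, 6.7]
grip_width: 0.121
grip_force: 54.0
```

```bash
python3 st.py
```

```text
rack F [-2.1 -5.   6.7] rackpos [-77.4  13.1 197.3] pitch 0.0756 t 10.925
```

>>> play_rows(
  translation=[
    [-0.002,0,0],
    [-0.002,-0.0001,0.0012],
    [0.0002,-0.0001,0.0012],
    [0.0002,-0.0001,0.0012],
  ],
  rotation=[
    [0,0,0],
    [-0.0069,0,0],
    [-0.0069,0,0],
    [-0.0069,0,0],
  ],
  gripper=[1,1,1,1],
)

```text
time_s: 11.42
eef_pos: [461.6, 31.1, 196.1]
ee_rot: [-0.022, 0.633, 0.774, -0.026]
force: [-1.9, -0.5, 6.8]
grip_width: 0.127
grip_force: 54.1
```

```bash
python3 st.py
```

```text
rack F [-1.9 -0.1  6.8] rackpos [-77.7  14.  196.1] pitch 0.0688 t 11.425
```

>>> play_rows(
  translation=[
    [0.0007,0,0],
    [0.0014,0,0],
    [0.0014,0,0],
  ],
  rotation=[
    [0,0,0],
    [0,0,0],
    [0,0,0],
  ],
  gripper=[1,1,1],
)

```text
time_s: 11.8
eef_pos: [461.4, 32.4, 196.1]
ee_rot: [-0.022, 0.633, 0.774, -0.027]
force: [-1.5, -1.6, 7.1]
grip_width: 0.122
grip_force: 54.1
```

```bash
python3 st.py
```

```text
rack F [-1.8 -1.3  7.1] rackpos [-77.7  15.3 196.1] pitch 0.069 t 11.8
```

The bolt has entered the hole: it is about 3 mm past contact and only friction remains. I'll ease down 0.6 mm and slide on, watching the force.

>>> play_rows(
  translation=[
    [0,0,0.0006],
    [0.0015,0,0.0006],
    [0.003,0,0.0006],
    [0.0045,0,0.0006],
    [0.006,0,0.0006],
    [0.006,0,0.0006],
  ],
  rotation=[
    [-0.0035,0,0],
    [-0.0035,0,0],
    [-0.0035,0,0],
    [-0.0035,0,0],
    [-0.0035,0,0],
    [-0.0035,0,0],
  ],
  gripper=[1,1,1,1,1,1],
)

```text
time_s: 12.55
eef_pos: [460.1, 38.3, 195.6]
ee_rot: [-0.021, 0.633, 0.774, -0.025]
force: [-2.3, -0.6, 7.6]
grip_width: 0.123
grip_force: 54.2
```

```bash
python3 st.py
```

```text
rack F [-2.4 -0.1  7.6] rackpos [-77.7  21.4 195.6] pitch 0.0655 t 12.55
```

>>> play_rows(
  translation=[
    [0.0015,0,0],
    [0.003,0,0],
    [0.0045,0,0],
    [0.006,0,0],
    [0.0075,0,0],
    [0.009,0,0],
    [0.009,0,0],
  ],
  rotation=[
    [0,0,0],
    [0,0,0],
    [0,0,0],
    [0,0,0],
    [0,0,0],
    [0,0,0],
    [0,0,0],
  ],
  gripper=[1,1,1,1,1,1,1],
)

```text
time_s: 13.42
eef_pos: [458.3, 47.1, 195.6]
ee_rot: [-0.021, 0.633, 0.774, -0.025]
force: [-1.5, -0.6, 8.0]
grip_width: 0.122
grip_force: 54.2
```

```bash
python3 st.py
```

```text
rack F [-1.6 -0.2  8. ] rackpos [-77.7  30.4 195.6] pitch 0.0656 t 13.425
```

Now creep to the end stop.

>>> play_rows(
  translation=[
    [0.001,0,0],
    [0.002,0,0],
    [0.003,0,0],
    [0.003,0,0],
  ],
  rotation=[
    [0,0,0],
    [0,0,0],
    [0,0,0],
    [0,0,0],
  ],
  gripper=[1,1,1,1],
)

```text
time_s: 13.92
eef_pos: [457.9, 49.0, 195.6]
ee_rot: [-0.02, 0.633, 0.774, -0.026]
force: [-1.6, -7.6, 7.9]
grip_width: 0.125
grip_force: 54.2
```

```bash
python3 st.py
```

```text
rack F [-3.1 -7.1  7.9] rackpos [-77.7  32.3 195.6] pitch 0.0657 t 13.925
```

The end stop is reached 20 mm past contact, as the geometry says. One light confirming push, ease up so the rod bears on the hole, then open and withdraw.

>>> play_rows(
  translation=[
    [0.0005,0.0005,0],
    [0.0008,0.0005,0],
    [0.0008,0.0005,0],
    [0.0003,0.0005,-0.001],
    [0,0.0005,-0.0015],
    [0,0.0005,-0.0015],
    [0,0.0005,-0.0015],
    [0,0.0005,-0.0015],
    [0,0.0005,-0.0015],
    [0,0.0005,-0.0015],
  ],
  rotation=[
    [0,0,0],
    [0,0,0],
    [0,0,0],
    [0.003,0,0],
    [0.006,0,0],
    [0.006,0,0],
    [0.006,0,0],
    [0.006,0,0],
    [0.006,0,0],
    [0.006,0,0],
  ],
  gripper=[1,1,1,1,1,1,0.4,-0.1,-0.2,-0.2],
)

```text
time_s: 15.18
eef_pos: [459.1, 50.3, 196.9]
ee_rot: [-0.022, 0.633, 0.774, -0.027]
force: [-0.8, -0.8, -0.7]
grip_width: 0.599
grip_force: 0.0
```

```bash
python3 st.py
```

```text
rack F [-1.  -0.6 -0.7] rackpos [-76.2  33.3 196.9] pitch 0.0692 t 15.175
```

>>> play_rows(
  translation=[
    [0,0,-0.02],
    [0,0,-0.06],
    [0,0,-0.11],
    [0,0,-0.16],
    [-0.06,0,-0.17],
    [-0.12,0,-0.17],
    [-0.18,-0.02,-0.17],
    [-0.24,-0.06,-0.17],
    [-0.3,-0.1,-0.17],
    [-0.3,-0.1,-0.17],
  ],
  rotation=[
    [0,0,0],
    [0,0,0],
    [0,0,0],
    [0,0,0],
    [0,0,0],
    [0,0,0],
    [0,0,0],
    [0,0,0],
    [0,0,0],
    [0,0,0],
  ],
  gripper=[-0.2,-0.2,-0.2,-0.2,-0.2,-0.2,-0.2,-0.2,-0.2,-0.2],
)

```text
time_s: 16.42
eef_pos: [431.1, -264.0, 373.3]
ee_rot: [-0.022, 0.634, 0.773, -0.027]
force: [-0.8, -0.2, 0.1]
grip_width: 0.601
grip_force: 0.0
```

```bash
python3 - <<'E'
from h import *
a=cap('top','pics/t5.png')['pixels'][165:265,280:412,::-1]; b=cap('side','pics/s5.png')['pixels'][150:250,250:382,::-1]
f=lambda i:cv2.resize(i,None,fx=3,fy=3*1.8/1.8,interpolation=cv2.INTER_CUBIC)
g=lambda i:cv2.resize(i,(396*2-2,298),interpolation=cv2.INTER_CUBIC)
cv2.imwrite('pics/f5.png',np.hstack([f(a),f(b)]))
E
```

```text
(no output)
```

View pics/f5.png

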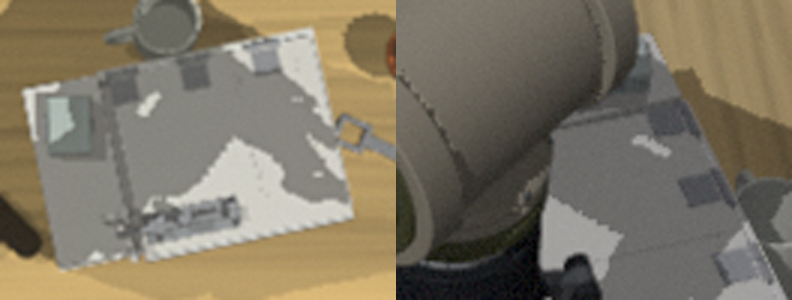

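The top view shows the flap down and the bolt reaching through the plate at crop pixel (130,220). The tin, mug and opener are where they were.

```bash
python3 -c "
from rig import ctrl; print(ctrl.finish_job())"
```

```text
the job is handed in; nothing more can be done
None
```

The flap is shut, the bolt is fully home in the strike plate (end stop felt 20 mm past the plate's face), the other things I could see did not move, and the job is handed in; no verdict was returned.

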